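Free a seized plug gauge and reject the housing

ROBOT

A 7-joint arm with a two-finger parallel gripper is mounted at the origin on the work surface. World frame = base frame: x ahead of the robot, y to its left, z up, the work surface at z = 0. Lengths are in m, angles in rad, forces in N, time in s.
With the tool pointing down it reaches from about 0.4 to 0.9 m from the base axis. Payload 5.5 kg.
Tool frame: the origin (TCP) lies between the finger pads; the fingertips stand 19 mm ahead of it and the grasp point (between the pads) is the TCP (ctrl.finger_overhang is the distance from the TCP to the fingertips, in m); z points along the fingers, y is the line along which they close (so a half turn about z gives the same grasp; the last joint's range is limited). The gripper opens to 92 mm and grips with 3 to 60 N. Pads are 19 mm wide; open, the fingers measure 130 mm over their backs; the gripper's body (75 mm by 190 mm) begins 47 mm behind the grasp point.
Start: joints at [1.367, 0.501, -0.427, 1.55, 0.221, 1.138, -0.21], TCP at [0.293, -0.58, 0.246] pointing down, gripper open.
Joint ranges: [-2.88, 2.88], [-0.31, 2.03], [-1.54, 1.56], [0.2, 2.42], [-1.41, 4.55], [0.19, 2.02], [-2.57, 2.57]. Speed limits (rad/s): [2.57, 2.57, 3.14, 3.14, 3.14, 3.14, 3.14].

INTERFACE

Orientations are given as a rotation vector (axis times angle).
In Python, from station import status, get_image, ticket, ctrl gives the robot as it stands.
- The arm moves only by the shell command python3 -m jog 'ROWS'. ROWS is JSON, a list of rows, each a list of 7 numbers: the gripper's target within -1 to 1 (shut at 1, half-way at 0, fully open at -1), then the shift along the world's x, y, z in m, then the turn, a rotation vector about the world's x, y, z in degrees. In form: [[claw, tx, ty, tz, wx, wy, wz], ...]. A call has 1 to 20 rows; each row shifts and turns the commanded pose from where the row before left it; what a row does not reach is not made up. A row lasts 1/8 s, in which the tool goes at most 62.5 mm and 10.7 degrees, less where a joint would pass 70% of its speed; a pose out of reach is approached as far as the arm can. A call is refused whole if a number of a shift passes 0.0625 or a number of a turn 10.7, either way. A call with a gripper value outside its range is refused whole. The fingers move at their own pace and stop on an object; the grip force is fixed at half the most. Time passes only in rows, so rows that do not move let the fingers close. It gives the time, the measured TCP pose, the force, the opening and the grip force at its end, in the units of the state.
- status.sense(): the state, without advancing time (a new reading comes with each control period).
- get_image(name): name is "side" or "top" or "wrist"; returns a dict with "image" (480x640x3 uint8, blue, green, red), "fx", "fy", "cx", "cy" (pixels), "xyz" and "attitude" of the camera in the world; the wrist camera has in their place "hand_eye" (4x4, takes a point from camera to tool coordinates, whose origin is the TCP and whose axes are the flange's). Camera axes: x right, y up, looking along -z (the intrinsics and any distortion apply to the point x, -y, -z); pixel columns grow to the right and rows downward; lengths in m; the calibration is good to about 2 mm. A picture is of the moment at which its call begins: read the wrist's pose just before it. There is no depth.
- ticket.finish_job(): hands the job in; it is judged then, once.
The state is a dict: "time_s": time; "joint_pos": joint angles; "joint_velocities": joint speeds; "effort": joint torques, N m; "eef_pos": TCP position; "orientation": TCP orientation; "wrist_force": force on the tool from outside, world axes, zero at the start; "wrist_torque": the same for the moment, N m; "width": opening from 0.0 (shut) to 1.0 (fully open); "finger_force": force on a finger pad.
Only numpy, scipy, OpenCV 4.12 (cv2) and the standard library are available. Lean on these libraries where they do the work, as an engineer would, in place of code of your own. Each camera call takes 0.05 s, during which the arm holds its last target. There are 200 camera calls.

TASK

A plug gauge has seized in the bore of the flanged housing on the gauging rest: work it out by twisting it back and forth while easing it upwards, so that the housing stays down on the rest instead of coming up with it. Stand the gauge upright and gently in the wooden gauge tray and let go. Then push the housing along the guide rails and off the open end of the rest so that it drops into the reject chute, and leave everything else on the bench alone.

Things in the scene. Friction and masses are not known exactly. Their poses are not given: they have to be found in the camera images.
- gauge_mid (a point): Seized plug gauge, steel, 0.2 kg, 92 mm tall, upright on its axis in the housing. From below: ground plug d24 x 36 mm, neck d16 x 10, round knurled handle d22 x 46, which sticks up out of the housing. This point is on the axis half-way up, 46 mm above its flat lower end; z up; the handle's middle is 23 mm above it. At the start its lower end stands on the rest, through the bore.
- bore_mouth (a point): Middle of the bore's mouth on top of the housing's hub. The gauge is seized in the lowest 18 mm of the bore: a straight pull needs about 20 N and lifts the 0.6 kg housing with it. While turning (about 0.25 N m) the grip acts round the plug, so a light pull moves it: up to 3.5 mm of rise per 1.4 rad of turn, either way, is safe. After 18 mm of rise it is loose, after 34 mm it is out.
- housing_mid (a point): Square-flanged cast-iron bearing housing on the rest, 0.6 kg, 34 mm high: flange 70 x 70 x 12 mm below, round hub d44 mm above it, through bore d24 mm with the gauge in it. This point is on the bore's axis half-way up, 17 mm above the underside; z up; at the start its axes are those of station.
- station: Cast-iron gauging rest with reject chute, fixed. Origin on the bench under the place of the housing (which lies within 5 mm of it along y); z up, +y the way to push. Rest top 100 mm above the bench. Guide rails along y, 12 mm high, 37.5 to 47.5 mm either side, let the flange slide but not turn; two stop dowels 10 mm high stand behind the flange at y = -47, x = -24 and +24 mm.
- ledge (a point): Middle of the edge of the rest's open end, 100 mm above the bench, 50 mm along +y from the station's origin. Beyond it lies the sheet-metal chute, 104 mm wide inside: it starts 20 mm below this edge and slopes down along +y.
- pan (a point): Middle of the floor of the catch pan at the chute's lower end, 10 mm above the bench, 200 mm along +y from the station's origin; the pan ends at y = 262 mm, its walls are 59 mm high.
- tray: Square wooden gauge tray, fixed, 100 x 100 mm outside, 84 x 84 mm inside, rim 18 mm high. Origin at the centre of its underside on the bench, axes along its sides; its felt floor is 8 mm above the bench.
- turntable: Small round cast-iron turntable d100 mm with a short central pin, 49 mm high in all, fixed. Origin at the centre of its underside. Not used.
- master_ring: Brass master ring lying flat, d56 mm, bore 30, 20 mm high. Origin at the centre of its underside. Leave alone.
- inner_race: Blued steel inner race lying flat, d38 mm, bore 30, 16 mm high. Origin at the centre of its underside. Leave alone.
- ball_bearing: Ball bearing lying flat, d62 mm, 16 mm high. Origin at the centre of its underside. Leave alone.
- v_block: Black V-block 70 x 50 x 44 mm, groove up and along x. Origin at the centre of its underside. Leave alone.
- spare_housing: Another flanged housing of the same shape, its bore empty, lying on the bench. Origin at the centre of its underside. Leave alone.
- small_gauge: Smaller plug gauge standing free on the bench, d18 mm, 68 mm tall. Origin at the centre of its underside. Leave alone.
Things that resemble listed ones, but are neither listed nor needed, are in the scene too. Leave any green or pink look-alike of the part that bears gauge_mid alone. Leave any turquoise or white look-alike of the part that bears bore_mouth alone.

How it is judged:
On the way, in this order (a step that is already met when the one before it is completed fails the run):
1. the gauge is drawn clear of the bore while the housing still lies on the rest (z of gauge_mid in the frame of station above 0.182 m and z of housing_mid in the frame of station between 0.112 and 0.122 m), for 0.1 s.
2. the gauge stands in the tray (horizontal distance between gauge_mid and tray below 0.04 m and z of gauge_mid in the frame of tray below 0.058 m and angle between gauge_mid's own z axis and vertical below 0.12 rad), for 0.2 s.
At the end, for the whole second after the job is handed in: The gauge stands upright (within 0.12 rad) and still on the floor of the wooden tray, wholly inside its rim, and the housing lies still in the reject chute or its catch pan, between the chute's walls and below the ledge; everything else on the bench is within 15 mm of where it was (x of gauge_mid in the frame of tray between -0.034 and 0.034 m and y of gauge_mid in the frame of tray between -0.034 and 0.034 m and z of gauge_mid in the frame of tray between 0.05 and 0.058 m and angle between gauge_mid's own z axis and vertical below 0.12 rad and linear speed of each of gauge, housing below 0.02 m/s and y of housing_mid in the frame of station between 0.075 and 0.262 m and x of housing_mid in the frame of station between -0.052 and 0.052 m and height (world z) of housing_mid below 0.085 m); the robot touches nothing.
It fails at once if the housing is lifted more than 10 mm off the rest (z of housing_mid in the frame of station above 0.127 m).
It fails at once if the gauge comes down into the tray fast, dropped or thrown (over 0.4 m/s within its last 25 mm) (horizontal distance between gauge_mid and tray below 0.06 m and z of gauge_mid in the frame of tray below 0.079 m and linear speed of gauge above 0.4 m/s).
It fails at once if one of the other loose parts on the bench (master ring, inner race, ball bearing, V-block, spare housing, small gauge) is moved more than 15 mm (distance of any of master_ring, inner_race, ball_bearing, v_block, spare_housing, small_gauge from where it was at the start of the episode above 0.015 m).
It also fails if it takes over 72 s, if anything falls off the work surface, if the arm or the gripper's body presses on something with over 40 N, if the wrist force passes 120 N, or if a joint passes its speed limit or range.

## Working session

There is one attempt and no reset: what is moved stays moved. The work goes in short steps, Python scripts to look and compute and a shell command to move; the robot and the scene stay as the last step left them, time stands still between calls to the robot, and variables do not carry over. Pictures are saved under pics/ and viewed, at most 10 in all, crops included, and the job is handed in when it is done.

```bash
mkdir -p pics
cat > h.py <<'E'
import numpy as np,cv2
from scipy.spatial.transform import Rotation as R
from station import status,get_image,ticket,ctrl
def grab(n):
    s=status.sense(); d=get_image(n)
    if n=="wrist":
        T=np.eye(4);T[:3,:3]=R.from_rotvec(s["orientation"]).as_matrix();T[:3,3]=s["eef_pos"]
        d["M"]=T@np.array(d["hand_eye"])
    else:
        a=np.array(d["attitude"],float);M=np.eye(4)
        M[:3,:3]=a if a.shape==(3,3) else (R.from_rotvec(a).as_matrix() if a.size==3 else R.from_quat(a).as_matrix())
        M[:3,3]=d["xyz"];d["M"]=M
    return d
def ray(d,u,v):
    r=np.array([(u-d["cx"])/d["fx"],-(v-d["cy"])/d["fy"],-1.]);return d["M"][:3,3],d["M"][:3,:3]@r
def plane(d,u,v,z):
    o,r=ray(d,u,v);return o+r*(z-o[2])/r[2]
def proj(d,p):
    q=d["M"][:3,:3].T@(np.array(p)-d["M"][:3,3]);return d["cx"]-d["fx"]*q[0]/q[2],d["cy"]+d["fy"]*q[1]/q[2]
E
python3 - <<'E'
from h import *
s=status.sense();print({k:np.round(v,3).tolist() for k,v in s.items()},ctrl.finger_overhang)
for n in("top","side"):
    d=grab(n);cv2.imwrite(f"pics/{n}0.png",d["image"]);print(n,{k:v for k,v in d.items() if k not in("image","M")})
E
```

```text
{'time_s': 0.0, 'joint_pos': [1.367, 0.502, -0.427, 1.551, 0.221, 1.138, -0.21], 'joint_velocities': [-0.0, -0.0, 0.002, -0.0, -0.001, -0.001, -0.001], 'effort': [0.0, -56.659, -5.816, -27.911, -0.069, 0.031, 0.0], 'eef_pos': [0.292, -0.58, 0.245], 'orientation': [-3.055, -0.726, 0.001], 'wrist_force': [0.617, -0.626, 0.818], 'wrist_torque': [-0.015, -0.015, -0.014], 'finger_force': 0.0, 'width': 1.0} 0.019
top {'fx': 557.9559017814073, 'fy': 557.9559017814073, 'cx': 319.97146473966325, 'cy': 241.71109872990277, 'xyz': array([0.32670058, 0.07029997, 1.32370151]), 'attitude': array([ 0.16185183, -0.13821573, -1.55327958])}
side {'fx': 460.646143821786, 'fy': 460.646143821786, 'cx': 320.1756717836663, 'cy': 241.50982701077604, 'xyz': array([ 0.06088198, -0.54008213,  0.63383962]), 'attitude': array([ 0.95506774, -0.34828092, -0.67176174])}
```

View pics/top0.png

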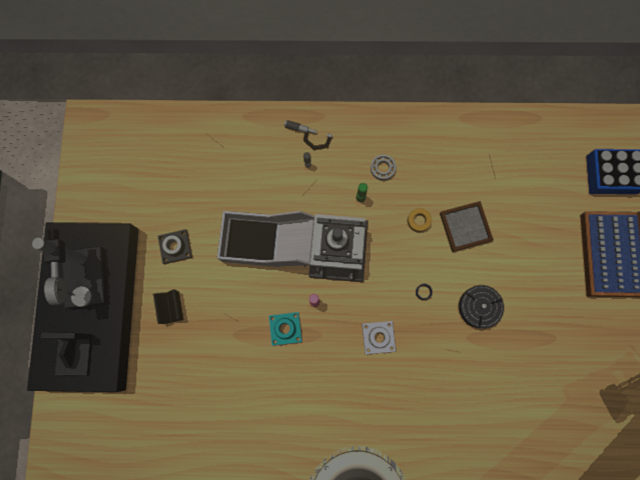

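View pics/side0.png

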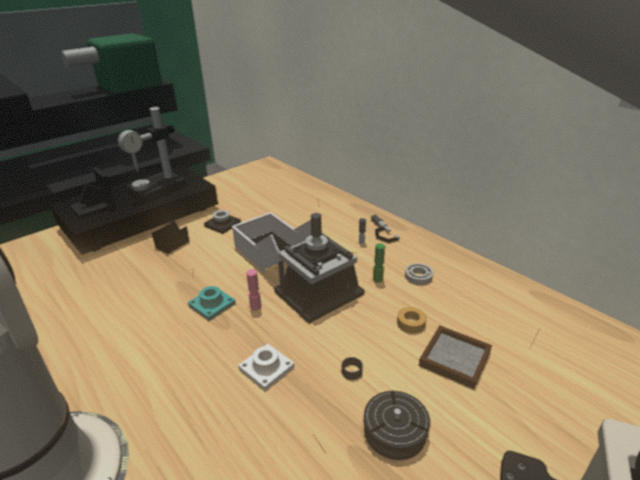

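Top: seized gauge in the housing on the rest at (338,237). Its look-alikes are green (362,192), pink (314,300) and the small dark gauge (307,158). The chute runs left to a pan at (250,240), the tray is at (467,226), and the white, turquoise and spare housings are at (379,337), (286,328) and (175,245). The side view shows the seized gauge's handle at (316,225). I choose the dark one in the rest and will check it in a close crop.

Run:
```python
import cv2,numpy as np
a=cv2.imread("pics/top0.png")[195:295,290:390];b=cv2.imread("pics/side0.png")[195:325,265:365]
a=cv2.resize(a,(440,440),interpolation=cv2.INTER_CUBIC);b=cv2.resize(b,(338,440),interpolation=cv2.INTER_CUBIC)
cv2.imwrite("pics/crop1.png",cv2.convertScaleAbs(np.hstack([a,b]),alpha=1.6))
c=cv2.imread("pics/top0.png")
from h import *
d=grab("top")
for n,u,v,z in [("rest c",338,245,.1),("tray",467,226,.018),("ring",419,220,.02),("tt",482,307,.04),("green",362,192,.09),("pink",314,300,.09)]: print(n,plane(d,u,v,z).round(3))
```

```text
rest c [0.557 0.05  0.1  ]
tray [ 0.622 -0.259  0.018]
ring [ 0.635 -0.144  0.02 ]
tt [ 0.428 -0.281  0.04 ]
green [ 0.683 -0.004  0.09 ]
pink [0.434 0.102 0.09 ]
```

View pics/crop1.png

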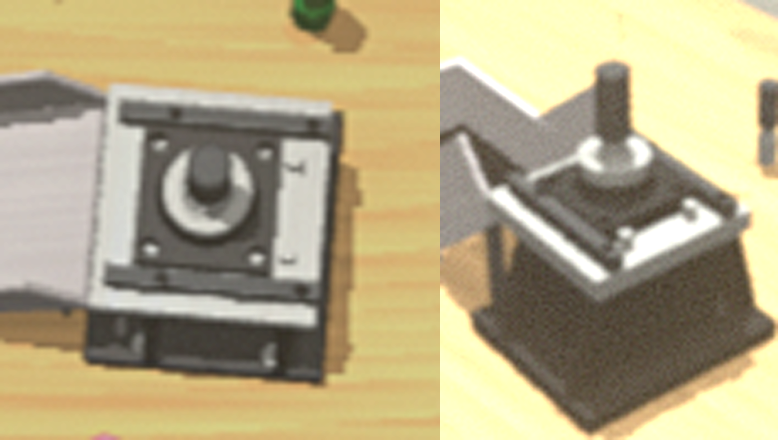

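The crop confirms it: a dark knurled handle stands in the bright hub on the railed rest, with the dowels on the right (-y) and the chute on the left.

Run:
```python
from h import *
d=grab("top")
f=lambda x,y,z:plane(d,290+x/4.4-.4,195+y/4.4-.4,z)
print("hub",f(207,191,.134),"handle top",f(209,160,.192))
c=[f(*p,.1) for p in[(109,86),(333,103),(317,326),(88,301)]]
print(np.round(c,4),np.mean(c,0).round(4))
for a,b in((1,0),(2,3)): 
    e=c[a]-c[b];print("yaw",np.degrees(np.arctan2(e[0],-e[1])),np.linalg.norm(e))
# tray: felt mask (grey) & rim
im=d["image"];m=np.zeros(im.shape[:2],np.uint8);hsv=cv2.cvtColor(im,cv2.COLOR_BGR2HSV)
roi=(slice(195,260),slice(432,502));m[roi]=((hsv[...,1]<70).astype(np.uint8)*255)[roi]
m=cv2.morphologyEx(m,cv2.MORPH_CLOSE,np.ones((5,5)))
k=max(cv2.findContours(m,0,2)[0],key=cv2.contourArea);r=cv2.minAreaRect(k);print("felt",r)
b=np.array([plane(d,*p,.008) for p in cv2.boxPoints(r)]);print(b.round(4),b.mean(0).round(4))
e=b[1]-b[0];print("trayyaw",np.degrees(np.arctan2(e[1],e[0])))
s=grab("side");
for u,v in((316,217),):
  o,r1=ray(d,290+209/4.4-.4,195+160/4.4-.4);o2,r2=ray(s,265+613/1-0 if 0 else 265+(613-440)/3.38,195+68/3.38)
  A=np.stack([r1,-r2],1);t=np.linalg.lstsq(A,o2-o,rcond=None)[0];print("tri",o+r1*t[0],o2+r2*t[1])
```

```text
hub [0.56572894 0.05373844 0.134     ] handle top [0.56898281 0.05372222 0.192     ]
[[ 0.6269  0.1039  0.1   ]
 [ 0.6192 -0.0108  0.1   ]
 [ 0.504  -0.0025  0.1   ]
 [ 0.5153  0.1128  0.1   ]] [0.5663 0.0508 0.1   ]
yaw -3.8736255104671935 0.11497920380979226
yaw -5.63440174620891 0.11589371313503252
felt ((466.4129333496094, 225.72789001464844), (35.46826934814453, 34.24916458129883), 72.25532531738281)
[[ 0.6529 -0.2087  0.008 ]
 [ 0.6798 -0.2883  0.008 ]
 [ 0.5965 -0.3108  0.008 ]
 [ 0.5702 -0.2321  0.008 ]] [ 0.6248 -0.26    0.008 ]
trayyaw -71.36111796637687
tri [0.56977258 0.05366818 0.18831098] [0.56947309 0.05387426 0.18824384]
```

```bash
python3 -m jog '[[-1,0.017,0.04,0.005,0,0,4],[-1,0.017,0.04,0.005,0,0,4],[-1,0.017,0.04,0.005,0,0,4],[-1,0.017,0.04,0.005,0,0,4],[-1,0.017,0.04,0.005,0,0,4],[-1,0.017,0.04,0.005,0,0,4],[-1,0.017,0.04,0.005,0,0,4],[-1,0.017,0.04,0.005,0,0,4],[-1,0.017,0.04,0.005,0,0,4],[-1,0.017,0.04,0.005,0,0,4],[-1,0.017,0.04,0.005,0,0,4],[-1,0.017,0.04,0.005,0,0,4],[-1,0.017,0.04,0.005,0,0,4],[-1,0.017,0.04,0.005,0,0,4],[-1,0.017,0.04,0.005,0,0,4],[-1,0.017,0.03,0,0,0,4],[-1,0,0,0,0,0,0],[-1,0,0,0,0,0,0]]'
python3 - <<'E'
from h import *
d=grab("wrist");cv2.imwrite("pics/w1.png",d["image"]);s=status.sense();print(np.round(s["eef_pos"],4),np.round(s["joint_pos"],2))
print(d["M"].round(3),d["fx"],d["cx"],d["cy"])
for z in(.134,.192):print(proj(d,(.567,.054,z)))
E
```

```text
time_s: 2.5
eef_pos: [0.564, 0.0496, 0.3205]
orientation: [-2.206, -2.236, 0.002]
wrist_force: [-0.5, -1.1, -0.5]
width: 1.001
finger_force: 0.0
[0.5641 0.0488 0.3205] [ 0.59  0.39 -0.93  1.66  0.33  1.26 -0.4 ]
[[ 1.    -0.013 -0.003  0.563]
 [ 0.013  0.968  0.25   0.118]
 [-0.    -0.25   0.968  0.459]
 [ 0.     0.     0.     1.   ]] 360.73294277534194 321.70073354558093 245.25636307183234
(np.float64(325.2971854096247), np.float64(224.22096884330122))
(np.float64(325.99479643048835), np.float64(238.99057911835828))
```

View pics/w1.png

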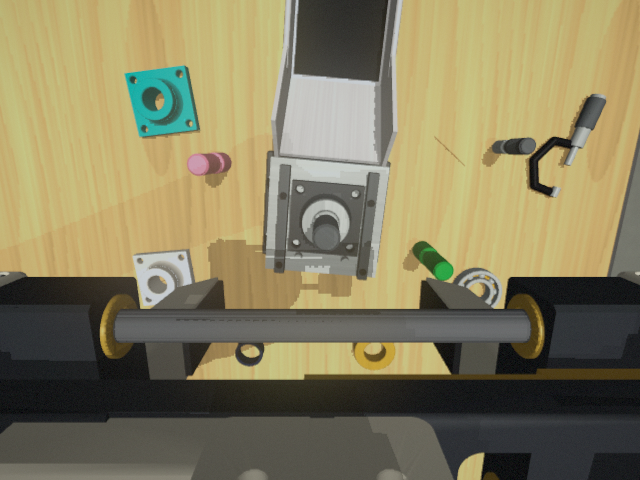

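Wrist: handle top near (326,235), hub ring near (325,221), and the chute points straight up the image. I'll refine with masks.

Run:
```python
from h import *
d=grab("wrist");g=cv2.cvtColor(d["image"],cv2.COLOR_BGR2GRAY)
x0,y0,x1,y1=285,180,370,258
S=6;c=cv2.resize(g[y0:y1,x0:x1],None,fx=S,fy=S,interpolation=cv2.INTER_CUBIC)
m=np.zeros_like(g);m[180:260,296:356]=(g[180:260,296:356]>115)*255
k=[q for q in cv2.findContours(m,0,2)[0]]
k=max(k,key=lambda q:cv2.contourArea(cv2.convexHull(q)));h=cv2.convexHull(k);e=cv2.fitEllipse(h);print("hub",e,plane(d,*e[0],.134))
# edge profiles: handle columns at rows 230..246
for r in (228,232,236,240,244,248,250,252):print(r,g[r,305:348:2])
print("col326",g[205:256:2,326])
# rails inside edges: yaw from rest outer long edges
E=cv2.Canny(g,60,150);E2=np.zeros_like(E);E2[160:275,262:392]=E[160:275,262:392]
for l in cv2.HoughLinesP(E2,1,np.pi/360,40,minLineLength=60,maxLineGap=8)[:,0]:
    a,b=plane(d,*map(float,l[:2]),.1),plane(d,*map(float,l[2:]),.1)
    if abs((b-a)[1])>.05:print(l,np.degrees(np.arctan((b-a)[0]/(b-a)[1])).round(2),a[:2].round(3),b[:2].round(3))
cv2.imwrite("pics/w1c.png",c)
```

```text
hub ((325.40679931640625, 221.5023193359375), (46.957275390625, 47.759788513183594), 97.72633361816406) [0.56712942 0.05559649 0.134     ]
228 [179 141 128 130  75  87  97 105 111 108 104 106 110 110 105  98  88 176
 197 195 193 178]
232 [133 127 125 129  89  94 106 106 109 109 109 111 108 107 107 118 103 113
 195 195 191 118]
236 [ 69 121 128 126  88 107 107 105 105 105 107 110 110 109 107 112 115  95
 174 178 104  87]
240 [ 76  71  77 119  89 102 106 106 106 105 106 105 106 109 106 109 110  92
 112  85  87  87]
244 [ 92  94  84  80  78  83 100 104 104 107 107 107 104 104 105 103  87  75
  75  71  70 105]
248 [89 88 86 86 89 88 88 83 82 92 97 98 98 89 85 76 74 76 75 76 69 71]
250 [76 74 73 77 72 77 75 72 75 78 79 82 80 74 78 75 75 76 76 75 74 67]
252 [140 142 127 129 116 106 100  98  91  89  84  80  77  76  75  76  73  74
  76  74  77  73]
col326 [200 199 138 173 141  72  69  73  72  96 101 109 107 109 108 107 106 106
 107 103 104 106  75  75 109 159]
[284 270 290 163] 3.87 [ 0.525 -0.003] [0.532 0.106]
[376 260 390 161] 4.9 [0.621 0.009] [0.629 0.109]
[275 238 279 164] 4.18 [0.516 0.031] [0.522 0.105]
[265 253 270 160] 4.53 [0.506 0.015] [0.513 0.109]
[355 274 366 185] 4.69 [ 0.599 -0.006] [0.607 0.086]
[287 257 291 183] 3.67 [0.528 0.011] [0.533 0.087]
[367 274 380 160] 3.7 [ 0.612 -0.006] [0.62 0.11]
[262 252 264 191] 3.5 [0.502 0.016] [0.506 0.079]
[378 260 389 176] 4.25 [0.623 0.009] [0.629 0.095]
[361 248 371 160] 4.03 [0.605 0.022] [0.611 0.11 ]
```

View pics/w1c.png

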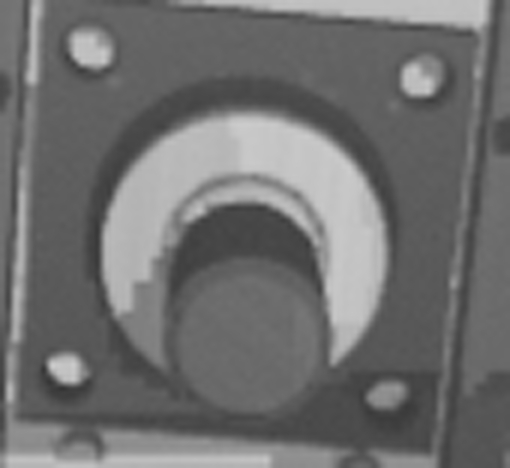

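```bash
python3 -m jog '[[-1,0.003,0.0065,-0.01,0,0,0],[-1,0,0,-0.03,0,0,0],[-1,0,0,-0.03,0,0,0],[-1,0,0,-0.03,0,0,0],[-1,0,0,-0.025,0,0,0],[-1,0,0,-0.02,0,0,0],[-1,0,0,-0.01,0,0,0],[-1,0,0,0,0,0,0],[1,0,0,0,0,0,0],[1,0,0,0,0,0,0],[1,0,0,0,0,0,0],[1,0,0,0,0,0,0],[1,0,0,0,0,0,0],[1,0,0,0,0,0,0]]'
```

```text
time_s: 4.35
eef_pos: [0.5675, 0.056, 0.1657]
orientation: [-2.207, -2.236, 0.0]
wrist_force: [-0.8, 0.1, 0.5]
width: 0.394
finger_force: 0.0
```

```bash
python3 -m jog '[[1,0,0,0,0,0,0],[1,0,0,0,0,0,0],[1,0,0,0,0,0,0],[1,0,0,0,0,0,0]]'
```

```text
time_s: 4.85
eef_pos: [0.5673, 0.0561, 0.1657]
orientation: [-2.207, -2.236, 0.001]
wrist_force: [-1.4, -0.0, 0.5]
width: 0.231
finger_force: 30.0
```

```bash
python3 -m jog '[[1,0,0,0,0,0,10],[1,0,0,0.0003,0,0,10],[1,0,0,0.0003,0,0,10],[1,0,0,0.0003,0,0,10],[1,0,0,0,0,0,0]]'; python3 -c "
from h import *;s=status.sense();print(np.round(s['wrist_torque'],2),np.round(s['wrist_force'],1))"
```

```text
time_s: 5.48
eef_pos: [0.5664, 0.0554, 0.1658]
orientation: [-1.311, -2.853, 0.002]
wrist_force: [-2.9, -1.2, -1.9]
width: 0.235
finger_force: 30.0
[-0.3   0.64  0.04] [-2.9 -1.2 -1.9]
```

```bash
python3 -m jog '[[1,0,0,0,0,0,-10],[1,0,0,0.0004,0,0,-10],[1,0,0,0.0004,0,0,-10],[1,0,0,0.0004,0,0,-10],[1,0,0,0.0004,0,0,-10],[1,0,0,0.0004,0,0,-10],[1,0,0,0.0004,0,0,-10],[1,0,0,0.0004,0,0,-10]]'; python3 -c "
from h import *;s=status.sense();print(np.round(s['wrist_torque'],2),np.round(s['wrist_force'],1))
d=grab('wrist');cv2.imwrite('pics/w2.png',d['image'][150:420,170:490])"
```

```text
time_s: 6.48
eef_pos: [0.5683, 0.0561, 0.1689]
orientation: [2.844, 1.333, 0.003]
wrist_force: [3.5, 0.5, -8.6]
width: 0.235
finger_force: 30.0
[-0.07 -0.73  0.23] [ 3.5  0.5 -8.6]
```

View pics/w2.png

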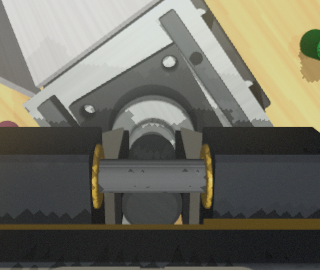

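The view shows the grip holding. The housing hub and flange are square in the rails at (150,110), with no visible lift. The pull is 8.6 N, so I'll ease the rate.

```bash
python3 -m jog '[[1,0,0,-0.0003,0,0,10],[1,0,0,0,0,0,10],[1,0,0,0.0003,0,0,10],[1,0,0,0.0003,0,0,10],[1,0,0,0.0003,0,0,10],[1,0,0,0.0003,0,0,10],[1,0,0,0.0003,0,0,10],[1,0,0,0.0003,0,0,10]]'; python3 -c "
from h import *;s=status.sense();print(np.round(s['wrist_torque'],2),np.round(s['wrist_force'],1))
t=cv2.imread('pics/side0.png')[195:325,255:385]
d=grab('side');b=d['image'][195:325,255:385]
cv2.imwrite('pics/s2.png',cv2.convertScaleAbs(cv2.resize(np.hstack([t,b]),(800,400),interpolation=cv2.INTER_CUBIC),alpha=1.6))"
```

```text
time_s: 7.52
eef_pos: [0.5663, 0.0561, 0.1701]
orientation: [-1.301, -2.857, 0.002]
wrist_force: [-3.1, 0.4, -6.0]
width: 0.238
finger_force: 30.0
[ 0.16  0.6  -0.22] [-3.1  0.4 -6. ]
```

View pics/s2.png

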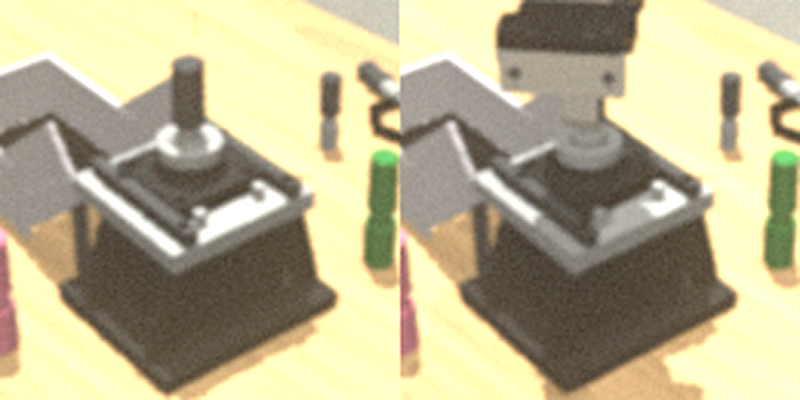

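Left is the start, right is now. The hub at (190,140) and (590,140) hasn't moved, so the housing is staying down.

```bash
python3 -m jog '[[1,0,0,0,0,0,-10],[1,0,0,0.0003,0,0,-10],[1,0,0,0.0003,0,0,-10],[1,0,0,0.0004,0,0,-10],[1,0,0,0.0004,0,0,-10],[1,0,0,0.0004,0,0,-10],[1,0,0,0.0004,0,0,-10],[1,0,0,0.0004,0,0,-10],[1,0,0,-0.0002,0,0,10],[1,0,0,0.0003,0,0,10],[1,0,0,0.0003,0,0,10],[1,0,0,0.0004,0,0,10],[1,0,0,0.0004,0,0,10],[1,0,0,0.0004,0,0,10],[1,0,0,0.0004,0,0,10],[1,0,0,0.0004,0,0,10]]'; python3 -c "
from h import *;s=status.sense();print(np.round(s['wrist_torque'],2),np.round(s['wrist_force'],1))"
```

```text
time_s: 9.57
eef_pos: [0.5663, 0.0561, 0.1751]
orientation: [-1.305, -2.855, 0.002]
wrist_force: [-2.8, 0.8, -5.7]
width: 0.234
finger_force: 30.0
[ 0.15  0.66 -0.19] [-2.8  0.8 -5.7]
```

```bash
python3 -m jog '[[1,0,0,-0.0002,0,0,-10],[1,0,0,0.0003,0,0,-10],[1,0,0,0.0003,0,0,-10],[1,0,0,0.0004,0,0,-10],[1,0,0,0.0004,0,0,-10],[1,0,0,0.0004,0,0,-10],[1,0,0,0.0004,0,0,-10],[1,0,0,0.0004,0,0,-10],[1,0,0,-0.0002,0,0,10],[1,0,0,0.0003,0,0,10],[1,0,0,0.0003,0,0,10],[1,0,0,0.0004,0,0,10],[1,0,0,0.0004,0,0,10],[1,0,0,0.0004,0,0,10],[1,0,0,0.0004,0,0,10],[1,0,0,0.0004,0,0,10]]'; python3 -c "
from h import *;s=status.sense();print(np.round(s['wrist_torque'],2),np.round(s['wrist_force'],1))"
```

```text
time_s: 11.58
eef_pos: [0.5662, 0.0562, 0.1801]
orientation: [-1.304, -2.855, 0.002]
wrist_force: [-3.0, -0.1, -5.3]
width: 0.234
finger_force: 30.0
[ 0.09  0.86 -0.1 ] [-3.  -0.1 -5.3]
```

```bash
python3 -m jog '[[1,0,0,-0.0002,0,0,-10],[1,0,0,0.0003,0,0,-10],[1,0,0,0.0003,0,0,-10],[1,0,0,0.0004,0,0,-10],[1,0,0,0.0004,0,0,-10],[1,0,0,0.0004,0,0,-10],[1,0,0,0.0004,0,0,-10],[1,0,0,0.0004,0,0,-10],[1,0,0,0,0,0,10],[1,0,0,0.0003,0,0,10],[1,0,0,0.0003,0,0,10],[1,0,0,0.0004,0,0,10],[1,0,0,0.0004,0,0,10],[1,0,0,0.0004,0,0,10],[1,0,0,0.0004,0,0,10],[1,0,0,0.0004,0,0,10]]'; python3 -c "
from h import *;s=status.sense();print(np.round(s['wrist_torque'],2),np.round(s['wrist_force'],1))
d=grab('side');b=d['image'][195:325,255:385];cv2.imwrite('pics/s3.png',b)
t=cv2.imread('pics/side0.png')[195:325,255:385]
f=lambda i:cv2.cvtColor(i,6)[50:70,10:110].astype(np.float32)
# vertical shift of flange/dowel band vs start
print(cv2.phaseCorrelate(f(t),f(b)))"
```

```text
time_s: 13.58
eef_pos: [0.567, 0.0557, 0.1855]
orientation: [-1.305, -2.857, 0.002]
wrist_force: [-2.7, -1.0, -3.4]
width: 0.236
finger_force: 30.0
[-0.2   0.59  0.02] [-2.7 -1.  -3.4]
((0.0027722691926044263, -0.11898106902887129), 0.8974480175971985)
```

```bash
python3 -m jog '[[1,0,0,0.0005,0,0,-8],[1,0,0,0.0008,0,0,-8],[1,0,0,0.001,0,0,-8],[1,0,0,0.0015,0,0,-8],[1,0,0,0.002,0,0,-8],[1,0,0,0.003,0,0,0],[1,0,0,0.004,0,0,0],[1,0,0,0.005,0,0,0],[1,0,0,0.006,0,0,0],[1,0,0,0.008,0,0,0],[1,0,0,0.01,0,0,0],[1,0,0,0.015,0,0,0],[1,0,0,0.015,0,0,0],[1,0,0,0.005,0,0,0],[1,0,0,0,0,0,0]]'; python3 -c "
from h import *;s=status.sense();print(np.round(s['wrist_torque'],2),np.round(s['wrist_force'],1),np.round(s['joint_pos'],2))
d=grab('side');a=d['image'][150:325,230:385]
e=grab('wrist');b=cv2.resize(e['image'],(400,300))
a=cv2.resize(a,(266,300));cv2.imwrite('pics/s4.png',cv2.convertScaleAbs(np.hstack([a,b]),alpha=1.4))"
```

```text
time_s: 15.5
eef_pos: [0.5678, 0.056, 0.263]
orientation: [2.207, 2.235, 0.001]
wrist_force: [0.7, 0.4, -2.5]
width: 0.229
finger_force: 30.0
[-0.08 -0.06  0.02] [ 0.7  0.4 -2.5] [ 0.54  0.44 -0.89  1.73  0.38  1.15 -0.45]
```

View pics/s4.png

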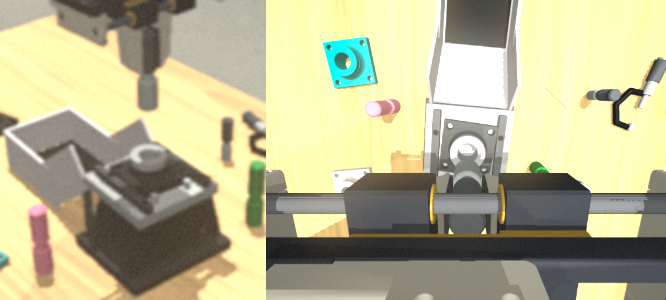

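The gauge hangs free at (148,92) in the left half. The housing sits flat on the rest with its bore empty. Next, the tray.

```bash
python3 -m jog '[[1,0.002,-0.01,0,0,0,0],[1,0.004,-0.02,0,0,0,0],[1,0.005,-0.03,0,0,0,0],[1,0.006,-0.035,0,0,0,0],[1,0.006,-0.035,0,0,0,0],[1,0.006,-0.035,0,0,0,0],[1,0.006,-0.035,0,0,0,0],[1,0.006,-0.035,0,0,0,0],[1,0.006,-0.035,0,0,0,0],[1,0.005,-0.025,0,0,0,0],[1,0.003,-0.015,0,0,0,0],[1,0.001,-0.006,0,0,0,0],[1,0,0,-0.02,0,0,0],[1,0,0,-0.03,0,0,0],[1,0,0,-0.03,0,0,0],[1,0,0,-0.03,0,0,0],[1,0,0,-0.02,0,0,0],[1,0,0,-0.01,0,0,0],[1,0,0,0,0,0,0]]'; python3 -c "
from h import *;s=status.sense();print(np.round(s['wrist_force'],1),np.round(s['joint_pos'],2))
e=grab('wrist');cv2.imwrite('pics/w5.png',cv2.convertScaleAbs(e['image'],alpha=1.3));print(proj(e,[.624,-.26,.008]),proj(e,s['eef_pos']-np.array([0,0,.066])))"
```

```text
time_s: 17.98
eef_pos: [0.6235, -0.2594, 0.1221]
orientation: [-2.206, -2.236, -0.0]
wrist_force: [-0.3, 0.0, -3.4]
width: 0.232
finger_force: 30.0
[-0.3  0.  -3.4] [ 0.83  0.75 -0.71  1.57  0.55  1.03 -0.03]
(np.float64(322.7593776297001), np.float64(250.4802733637954)) (np.float64(322.0638009469624), np.float64(270.65548942032234))
```

View pics/w5.png

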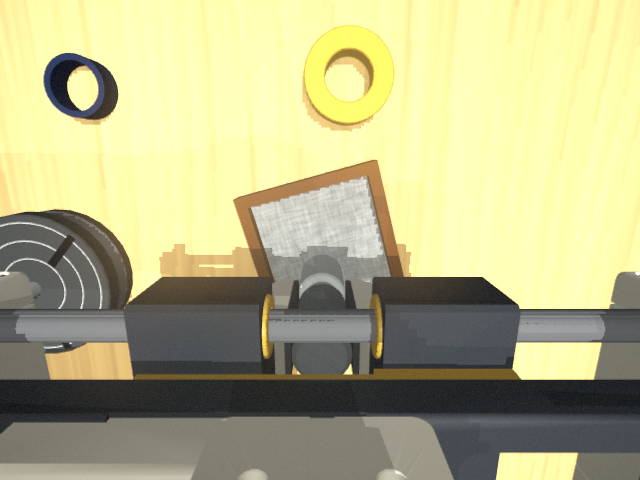

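The tray's far felt corners are at (250,207) and (366,178), which puts the felt centre near (323,250). That matches the projection of the tray centre, with the gauge above it. Lowering.

```bash
python3 -m jog '[[1,0,0,-0.01,0,0,0],[1,0,0,-0.012,0,0,0],[1,0,0,-0.01,0,0,0],[1,0,0,-0.006,0,0,0],[1,0,0,-0.004,0,0,0],[1,0,0,-0.003,0,0,0],[1,0,0,-0.002,0,0,0],[1,0,0,0,0,0,0],[1,0,0,0,0,0,0]]'
```

```text
time_s: 19.15
eef_pos: [0.6237, -0.26, 0.0758]
orientation: [2.207, 2.236, 0.0]
wrist_force: [-0.1, -0.0, -2.1]
width: 0.232
finger_force: 30.0
```

```bash
python3 -m jog '[[1,0,0,-0.0007,0,0,0],[1,0,0,-0.0007,0,0,0],[1,0,0,-0.0007,0,0,0],[1,0,0,0,0,0,0]]'
```

```text
time_s: 19.65
eef_pos: [0.6236, -0.26, 0.0738]
orientation: [2.207, 2.236, -0.0]
wrist_force: [-0.7, 0.3, 1.1]
width: 0.234
finger_force: 30.0
```

```bash
python3 -m jog '[[1,0,0,0,0,0,0],[-1,0,0,0,0,0,0],[-1,0,0,0,0,0,0],[-1,0,0,0,0,0,0],[-1,0,0,0,0,0,0],[-1,0,0,0,0,0,0],[-1,0,0,0,0,0,0],[-1,0,0,0.01,0,0,0],[-1,0,0,0.02,0,0,0],[-1,0,0,0.03,0,0,0],[-1,0,0,0.04,0,0,0],[-1,0,0,0.05,0,0,0],[-1,0,0,0.04,0,0,0],[-1,0,0,0,0,0,0]]'; python3 -c "
from h import *
e=grab('wrist');a=cv2.resize(e['image'],(400,300));b=cv2.resize(grab('side')['image'][300:420,390:530],(350,300))
cv2.imwrite('pics/w6.png',cv2.convertScaleAbs(np.hstack([a,b]),alpha=1.3))"
```

```text
time_s: 21.4
eef_pos: [0.6262, -0.2599, 0.2698]
orientation: [2.201, 2.23, 0.006]
wrist_force: [-0.1, -0.5, 0.5]
width: 1.0
finger_force: 0.0
```

View pics/w6.png

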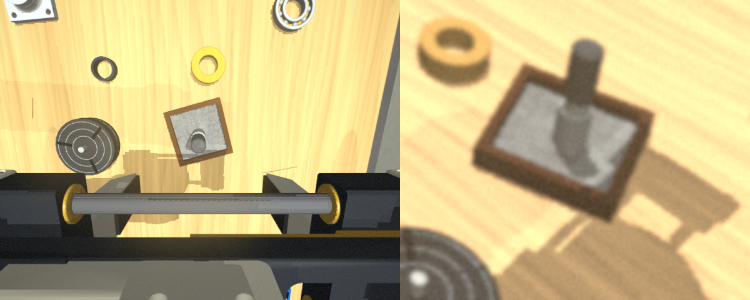

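The gauge stands upright on the felt, released, at (198,140) in the left half and (580,90) in the right. Next I go behind the hub with the fingers partly closed.

```bash
python3 -m jog '[[-1,-0.002,0.01,0,0,0,-1],[-1,-0.006,0.025,0,0,0,-1],[-1,-0.008,0.035,0,0,0,-1],[0.6,-0.01,0.04,0,0,0,-1],[0.6,-0.01,0.04,0,0,0,-1],[0.6,-0.01,0.04,0,0,0,0],[0.6,-0.008,0.035,0,0,0,0],[0.6,-0.005,0.025,0,0,0,0],[0.6,-0.002,0.012,0,0,0,0],[0.6,0,0,0,0,0,0],[0.6,0,0,-0.02,0,0,0],[0.6,0,0,-0.03,0,0,0],[0.6,0,0,-0.03,0,0,0],[0.6,0,0,-0.02,0,0,0],[0.6,0,0,0,0,0,0]]'; python3 -c "
from h import *
e=grab('wrist');s=status.sense();print(s['orientation'],[proj(e,p) for p in((.567,.056,.134),)])
g=cv2.cvtColor(e['image'],6);u,v=map(int,proj(e,(.567,.056,.134)));print(e['M'][:3,3])
m=np.zeros_like(g);r=60;w=(slice(max(v-r,0),v+r),slice(u-r,u+r));m[w]=(g[w]>135)*255
for k in cv2.findContours(m,0,2)[0]:
  if cv2.contourArea(k)>400: 
    el=cv2.fitEllipse(k);print(np.round(el[0],1),np.round(el[1],1),cv2.contourArea(k),plane(e,*el[0],.134).round(4))"
```

```text
time_s: 23.38
eef_pos: [0.5612, 0.0012, 0.1612]
orientation: [-2.301, -2.134, 0.004]
wrist_force: [-0.6, 0.2, 0.7]
width: 0.203
finger_force: 0.0
[-2.30192291e+00 -2.13589499e+00  1.24818296e-03] [(np.float64(326.39393770342474), np.float64(182.54444209170543))]
[0.56649717 0.06941756 0.29988838]
[327.9 182.3] [95.2 96.2] 7177.0 [0.5677 0.0561 0.134 ]
```

The hub centre is confirmed at (0.568, 0.056), still seated.

```bash
python3 -m jog '[[0.6,0.002,0,-0.01,0,0,0],[0.6,0,0,-0.01,0,0,0],[0.6,0,0,-0.003,0,0,0],[0.6,0,0,0,0,0,0],[0.6,0,0,0,0,0,0]]'
```

```text
time_s: 24.05
eef_pos: [0.5648, 0.0021, 0.1407]
orientation: [2.302, 2.137, 0.001]
wrist_force: [0.3, -0.2, 0.2]
width: 0.2
finger_force: 0.0
```

```bash
python3 -m jog '[[0.6,0,0.005,-0.003,0,0,0],[0.6,0.0005,0.007,0,0,0,0],[0.6,0.0005,0.006,0,0,0,0],[0.6,0.0005,0.005,0,0,0,0],[0.6,0.0005,0.005,0,0,0,0],[0.6,0.0004,0.006,0,0,0,0],[0.6,0.0004,0.006,0,0,0,0],[0.6,0.0004,0.006,0,0,0,0],[0.6,0.0004,0.006,0,0,0,0],[0.6,0.0004,0.006,0,0,0,0],[0.6,0.0004,0.006,0,0,0,0]]'; python3 -c "
from h import *
e=grab('wrist');g=cv2.cvtColor(e['image'],6);cv2.imwrite('pics/w7.png',e['image'])
m=(g>135).astype(np.uint8)*255
for k in cv2.findContours(m,0,2)[0]:
  if cv2.contourArea(k)>2000: 
    el=cv2.fitEllipse(k);print(np.round(el[0],1),np.round(el[1],1),cv2.contourArea(k),plane(e,*el[0],.134).round(4))"
```

```text
time_s: 25.42
eef_pos: [0.5692, 0.0639, 0.1375]
orientation: [2.303, 2.134, -0.004]
wrist_force: [0.4, -5.7, 2.9]
width: 0.203
finger_force: 2.6
[538.7 433. ] [ 83.  375.6] 2158.0 [ 0.6662 -0.0034  0.134 ]
[319.9 241.7] [93.5 97.2] 5782.0 [0.5706 0.0971 0.134 ]
[522.7 168.5] [203.9 428.4] 59889.0 [0.6509 0.1202 0.134 ]
[319.3 127.4] [176.4 411.8] 20246.0 [0.5739 0.1412 0.134 ]
[120.1 172.4] [221.5 318.4] 50086.5 [0.4958 0.1305 0.134 ]
```

```bash
python3 -m jog '[[0.6,0.0004,0.006,0,0,0,0],[0.6,0.0004,0.006,0,0,0,0],[0.6,0.0004,0.006,0,0,0,0],[0.6,0.0005,0.007,0,0,0,0],[0.6,0.0005,0.007,0,0,0,0],[0.6,0.0005,0.007,0,0,0,0],[0.6,0,0,0,0,0,0],[0.6,0,0,0,0,0,0],[0.6,0,0,0,0,0,0]]'
python3 - <<'E'
from h import *
d=grab("top");a=cv2.imread("pics/top0.png")
for n in("side","top"):
    i=grab(n);cv2.imwrite(f"pics/{n}8.png",i["image"])
    df=cv2.absdiff(i["image"],cv2.imread(f"pics/{n}0.png")).max(2)
    m=cv2.morphologyEx((df>35).astype(np.uint8)*255,cv2.MORPH_OPEN,np.ones((3,3)))
    for k in cv2.findContours(m,0,2)[0]:
        if cv2.contourArea(k)>60:
            x,y,w,h=cv2.boundingRect(k);print(n,(x,y,w,h),plane(i,x+w/2,y+h/2,.05)[:2].round(3))
E
```

```text
time_s: 26.6
eef_pos: [0.5732, 0.1108, 0.1396]
orientation: [-2.297, -2.141, -0.013]
wrist_force: [-0.7, 6.3, 8.7]
width: 0.204
finger_force: 4.2
side (499, 450, 57, 30) [ 0.492 -0.455]
side (581, 422, 59, 58) [ 0.594 -0.52 ]
side (451, 347, 14, 19) [ 0.587 -0.283]
side (456, 315, 16, 21) [ 0.658 -0.247]
side (20, 303, 19, 42) [0.072 0.295]
side (242, 297, 96, 183) [ 0.337 -0.145]
side (320, 261, 15, 13) [0.596 0.051]
side (280, 250, 33, 28) [0.555 0.107]
side (296, 244, 42, 21) [0.612 0.104]
side (0, 154, 39, 72) [0.2   0.931]
side (249, 142, 97, 105) [0.765 0.36 ]
side (0, 98, 59, 53) [0.376 1.552]
side (63, 48, 21, 8) [0.988 2.979]
side (441, 0, 199, 107) [3.025 0.795]
side (232, 0, 94, 81) [2.196 2.32 ]
side (0, 0, 81, 77) [0.981 3.734]
top (401, 447, 42, 33) [ 0.089 -0.135]
top (508, 379, 91, 86) [ 0.179 -0.422]
top (580, 377, 60, 103) [ 0.168 -0.543]
top (521, 352, 29, 9) [ 0.319 -0.392]
top (289, 212, 255, 268) [ 0.338 -0.128]
top (267, 153, 80, 62) [0.713 0.124]
```

```bash
python3 -m jog '[[0.6,0,0,0.006,0,0,0],[0.6,0,0,0.008,0,0,0],[0.6,0,0,0.01,0,0,0],[0.6,0,0,0.015,0,0,0],[0.6,0,-0.01,0.03,0,0,0],[0.6,0,-0.04,0.04,0,0,0],[0.6,0,-0.04,0.03,0,0,0],[0.6,0,0,0,0,0,0],[0.6,0,0,0,0,0,0]]'
python3 - <<'E'
from h import *
e=grab('wrist');cv2.imwrite('pics/w8.png',e['image'])
g=cv2.cvtColor(e['image'],6);print(status.sense()['eef_pos'])
# coarse brightness map along the station axis: rest -> chute -> pan (station y 0..0.26)
for sx in(-.03,0,.03):
  row=[]
  for sy in np.arange(0,.25,.01):
    z=.1 if sy<.05 else max(.08-(sy-.05)*.6,.012)
    p=(.567+.073*sy+sx,.058+.997*sy-.073*sx,z);u,v=proj(e,p)
    row.append(int(g[int(v),int(u)]) if 0<=u<640 and 0<=v<480 else -1)
  print(sx,row)
m=np.zeros_like(g);m[:]=(g>135)*255
for k in cv2.findContours(m,1,2)[0]:
  if cv2.contourArea(k)>150 and len(k)>5:
    el=cv2.fitEllipse(k);print(np.round(el[0],0),np.round(el[1],0),cv2.contourArea(k),plane(e,*el[0],.08)[:2].round(3))
E
```

```text
time_s: 27.88
eef_pos: [0.5714, 0.0154, 0.2768]
orientation: [-2.303, -2.137, -0.001]
wrist_force: [0.2, 0.8, -0.9]
width: 0.2
finger_force: 0.0
[0.57106497 0.01613575 0.27625131]
-0.03 [201, 204, 208, 208, 216, 215, 206, 206, 207, 84, 89, 86, 84, 81, 80, 64, 63, 57, -1, -1, -1, -1, -1, -1, -1]
0 [202, 217, 217, 216, 218, 216, 212, 212, 213, 82, 89, 81, 116, 186, 140, 139, 176, 49, -1, -1, -1, -1, -1, -1, -1]
0.03 [211, 217, 217, 216, 217, 217, 209, 207, 208, 79, 82, 81, 80, 76, 61, 58, 54, 52, -1, -1, -1, -1, -1, -1, -1]
[123. 477.] [  5. 142.] 407.0 [ 0.322 -0.261]
[616.  14.] [ 102. 1522.] 2155.0 [0.826 0.176]
[ 88. 358.] [46. 96.] 2982.5 [ 0.318 -0.105]
[553. 359.] [70. 95.] 3199.0 [ 0.802 -0.144]
[322. 361.] [42. 55.] 1423.0 [ 0.56  -0.128]
[137. 285.] [18. 23.] 315.0 [ 0.385 -0.03 ]
[499. 266.] [20. 27.] 241.0 [ 0.741 -0.037]
[496. 265.] [35. 36.] 159.5 [ 0.738 -0.035]
[442. 231.] [25. 62.] 1158.5 [0.685 0.003]
[363. 205.] [ 17. 153.] 1544.5 [0.611 0.034]
[264. 193.] [ 15. 268.] 1813.5 [0.52  0.051]
[184. 141.] [26. 45.] 741.5 [0.454 0.102]
[382. 184.] [  4. 131.] 331.0 [0.629 0.052]
[528.  90.] [21. 67.] 1028.0 [0.758 0.123]
[113.  64.] [ 63. 116.] 769.0 [0.405 0.17 ]
[124.  79.] [80. 96.] 5527.5 [0.412 0.157]
[579.  91.] [ 45. 146.] 2917.0 [0.803 0.118]
[316.  27.] [40. 46.] 1365.0 [0.579 0.185]
[311. 169.] [255. 924.] 173974.5 [0.566 0.07 ]
```

```bash
python3 -m jog '[[0.6,0,-0.03,0.01,0,0,0],[0.6,0,-0.04,0.01,0,0,0],[0.6,0,-0.04,0,0,0,0],[0.6,0,-0.03,0,0,0,0],[0.6,0,0,0,0,0,0],[0.6,0,0,0,0,0,0],[0.6,0,0,0,0,0,0],[0.6,0,0,0,0,0,0]]'
python3 - <<'E'
from h import *
t=grab("top");w1=cv2.imread("pics/top0.png")
df=cv2.absdiff(t["image"],w1).max(2)
# housing in the chute: dark flange + bright hub (changes within chute bbox)
sub=(slice(210,270),slice(215,312));m=np.zeros_like(df);m[sub]=(df[sub]>30)*255
for k in cv2.findContours(m,0,2)[0]:
    if cv2.contourArea(k)>40:
        r=cv2.minAreaRect(k);p=plane(t,*r[0],.06);q=p-np.array([.567,.058,.06])
        print("diff",np.round(r[0],1),np.round(r[1],1),cv2.contourArea(k),p.round(3),"station y,x",(q[0]*.073+q[1]*.997).round(3),(q[0]*.997-q[1]*.073).round(3))
# other parts + gauge: any change elsewhere near known pixels
for n,(u,v) in dict(ring=(419,220),race=(424,292),bearing=(384,168),vblock=(169,307),spare=(175,245),small=(307,158),tray=(467,226),green=(362,192),pink=(314,300),turq=(286,328),white=(379,337)).items():
    print(n,int((df[v-18:v+18,u-18:u+18]>45).sum()),end="; ")
import time
a=t["image"][sub].astype(int);b=grab("top")["image"][sub].astype(int);print("\nstill",abs(a-b).max(2).mean(),(abs(a-b).max(2)>30).sum())
s0=cv2.imread("pics/side0.png");s=grab("side");ds=cv2.absdiff(s["image"],s0).max(2);mm=np.zeros_like(ds);mm[205:285,225:320]=(ds[205:285,225:320]>30)*255
for k in cv2.findContours(mm,0,2)[0]:
    if cv2.contourArea(k)>40:print("side",cv2.boundingRect(k))
E
```

```text
time_s: 28.92
eef_pos: [0.5718, -0.1234, 0.2965]
orientation: [-2.3, -2.14, -0.0]
wrist_force: [-1.0, 0.3, 0.6]
width: 0.202
finger_force: 0.0
diff [284.  240.5] [31. 28.] 694.0 [0.573 0.174 0.06 ] station y,x 0.116 -0.002
ring 541; race 0; bearing 0; vblock 0; spare 0; small 0; tray 160; green 0; pink 0; turq 0; white 0; 
still 1.2242268041237114 0
side (276, 239, 14, 9)
side (292, 212, 28, 55)
```

Run:
```python
from h import *
t=grab("top");g=cv2.cvtColor(t["image"],6);w=grab("wrist")
T=np.eye(4);T[:3,:3]=R.from_rotvec([-2.303,-2.137,0]).as_matrix();T[:3,3]=[.57106,.01614,.27625];w["M"]=T@np.array(w["hand_eye"])
print(g[228:254:2,270:300:2])
im=g[224:257,266:302];m=(im>np.percentile(im,50)+0)*1
w8=cv2.cvtColor(cv2.imread("pics/w8.png"),6)
# dark flange blob in the top view, its hole/hub bright component nearest centre
m=np.zeros_like(g);m[228:254,272:297]=(g[228:254,272:297]>105)*255
for k in cv2.findContours(m,0,2)[0]:
    if cv2.contourArea(k)>15:
        u,v=cv2.minEnclosingCircle(k)[0];o,r=ray(t,u,v);o2,r2=ray(w,316,27)
        x=np.linalg.lstsq(np.stack([r,-r2],1),o2-o,rcond=None)[0];a,b=o+r*x[0],o2+r2*x[1]
        print((u,v),cv2.contourArea(k),a.round(3),b.round(3),np.linalg.norm(a-b).round(4))
print("tray gauge diff: ",[plane(t,*p,z).round(3) for p,z in(((467,226),.1),)])
```

```text
[[ 41  40  44  39  45  42  43  44  45  44  48  42  44  39 102]
 [ 39  37  65 103 106  94  54  41  43  48  47  44  44  39 105]
 [ 39  69 109 111 110 112  96  65  40  44  46  46  44  38 110]
 [ 48 107 102  68  60 101 106  83  49  44  46  46  46  41 113]
 [ 84 111  84  77  68  93 112  79  59  43  45  46  42  42 123]
 [ 90 119  85  83  82  97 114  81  61  41  48  46  43  41 126]
 [ 95 106  84  87  86 104 107  86  55  43  49  45  42  47 134]
 [ 94 109  82  79  91 110  96  79  43  44  46  46  40  55 134]
 [ 67 109 104 102 107 102  76  59  42  45  47  46  40  67 134]
 [ 42  98 110 110  99  70  65  38  42  45  46  46  38  83 131]
 [ 38  45  54  56  47  45  38  40  44  44  46  43  38  89 132]
 [ 39  46  38  38  36  37  39  44  45  48  40  43  37 106 133]
 [ 39  49  40  45  46  44  45  46  45  46  40  43  37 108 130]]
(275.5, 238.0) 34.0 [0.581 0.195 0.053] [0.579 0.193 0.052] 0.0022
tray gauge diff:  [array([ 0.603, -0.238,  0.1  ])]
```

The hub top is at about z = 0.055, so the housing lies still on the chute slope about 0.12 m along +y. The gauge stands in the tray and the arm is clear. Handing in.

```bash
python3 -c "
from h import *;print(ticket.finish_job())"
```

```text
the job is handed in; nothing more can be done
None
```

I twisted the seized gauge free with the housing staying on the rest, stood it upright in the wooden tray, pushed the housing off into the reject chute, and handed in the job at about 29 s; the hand-in returned no verdict. My last camera checks showed the housing lying still in the chute and no other loose part moved, except that the gripper hid the master ring.

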